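# Set the throttle ring to the index pin and latch it

## Robot

A 6-joint arm with a two-finger parallel gripper is mounted at the origin on the work surface. World frame = base frame: x ahead of the robot, y to its left, z up, the work surface at z = 0. Lengths are in m, angles in rad, forces in N, time in s.
With the tool pointing down it reaches from about 0.425 to 0.95 m from the base axis. Payload 3.5 kg.
Tool frame: the origin (TCP) lies at the very end of the fingers, on their centre line; the grasp point (between the pads) lies 19 mm behind it (ctrl.grip_point_offset is the distance from the TCP to the grasp point, in m); z points along the fingers, y is the line along which they close (so a half turn about z gives the same grasp; the last joint's range is limited). The gripper opens to 85 mm and grips with 20 to 120 N. Pads are 22 mm wide; open, the fingers measure 114 mm over their backs; the gripper's body (76 mm by 85 mm) begins 54 mm behind the grasp point. The pads swing forward as they close: fully open they stand 13 mm farther back than shut.
Start: joints at [1.172, 0.286, 1.577, -0, 1.279, -0.15], TCP at [0.166, 0.654, 0.231] pointing down, gripper open.
Joint ranges: [-2.77, 2.77], [-0.9, 2.22], [0.21, 2.48], [-1.53, 4.67], [0.24, 2.81], [-2.84, 2.84]. Speed limits (rad/s): [2.79, 2.79, 3.14, 3.14, 3.14, 3.14].

## Interface

Orientations are given as [roll, pitch, yaw] about the fixed x, y, z axes, in that order (R = Rz(yaw) Ry(pitch) Rx(roll)).
In Python, from station import ctrl, eyes, order gives the robot as it stands. The module is installed in compiled form; this text tells all that it offers.
- The arm moves only by the tool play_rows, never from a script. Its argument "commands" is a list of rows, each an object of numbers: "claw": the closure, from 0 (fully open) to 1 (shut); "x", "y", "z": the shift along the tool's x, y, z each as a share of 0.2 m, from -1 to 1; "rx", "ry", "rz": the turn, a rotation vector about the tool's x, y, z each as a share of pi rad, from -1 to 1. A call has 1 to 12 rows; each row is the pose to reach, as a shift and turn from the pose commanded when the call began, along the tool's axes at that moment, turning the shorter way round; what a row does not reach only later rows make up. A row lasts 1/10 s, in which the tool goes at most 50 mm and 8.59 degrees, less where a joint would pass 70% of its speed; a pose out of reach is approached as far as the arm can. A call with a number of a shift or a turn outside -1 to 1 is refused whole. A call with a gripper value outside its range is refused whole. The fingers move at their own pace and stop on an object; "grip_force" is the grip in N (left out, the last holds). Time passes only in rows, so rows that repeat a pose let the fingers close. It gives the time, the measured TCP pose, the force, the opening and the grip force at its end, in the units of the state.
- ctrl.state(): the state, without advancing time (a new reading comes with each control period).
- eyes.get_image(name): name is "scene" or "top"; returns a dict with "frame" (400x640x3 uint8, red, green, blue), "fov_y" (degrees; the focal length in pixels is half the picture's height over the tangent of half this angle, whatever the lens; pixels are square), "cx", "cy" (the principal point, pixels), "k1" (the pictures are not rectified: a ray, as slopes to the right and down, at radius r is drawn at 1 + k1 r^2 times it, then the intrinsics apply), "R" (3x3) and "t" (3): a world point X has camera coordinates R X + t. Camera axes: x right, y down, z forward; pixel columns grow to the right and rows downward; lengths in m; the calibration is good to about 2 mm. A picture is of the moment at which its call begins. There is no depth.
- order.sign_off(): hands the job in; it is judged then, once.
Trained networks look in the newest picture that a camera, given by its name, has taken for a name from the list of things; names that differ only in an ending like _2 or _b are one class to them, and where a whole thing is asked for, a point or a joint stands for the part that bears it (a point fixed in the world has none). Each returns a list of dicts, best first, with "p" (0 to 1); they miss things now and then, are a little off and sometimes report something else, mostly with a low value. They report only what shows in the picture. A call takes as long as a camera call. They do not tell look-alikes from the thing itself.
- eyes.spot_in(camera, target): "point" ([column, row] in pixels, amid what is visible of it).
- eyes.outline_of(camera, target): "mask" (400x640 bool, what is visible of it) and "point" ([column, row] in pixels, amid what is visible of it).
The state is a dict: "clock": time; "q": joint angles; "joint_velocities": joint speeds; "joint_torque": joint torques, N m; "ee_pos": TCP position; "tcp_rot": TCP orientation; "contact_force": force on the tool from outside, world axes, zero at the start; "wrist_torque": the same for the moment, N m; "gripper_width": finger opening in m; "grasp_force": force on a finger pad.
Only numpy, scipy, OpenCV 4.12 (cv2) and the standard library are available. Lean on these libraries where they do the work, as an engineer would, in place of code of your own. Each camera call takes 0.05 s, during which the arm holds its last target. There are 200 camera calls.

## Task

On the large valve, gently push the lever round with your fingertips, never gripping it, until the ring's pointer points straight at the upright index pin. Then, with the ring left at that setting, press the plunger in the middle of the valve fully down to latch it, and let it come back up. Leave the small valve's lever and all the loose parts on the bench as they are.

Things in the scene. Friction and masses are not known exactly. Their poses are not given: they have to be found in the camera images.
- valve: Large valve, bolted down left or right of the small one: dark steel block 140 x 140 x 45 mm, on it a flat round flange (200 mm diameter, top 53 mm above the bench) with pale tick lines and six holes, the turning ring (120 mm diameter, top 75 mm above the bench) and a plunger in the middle. Origin: on the ring's vertical axis at bench height; z up; x through the scale's middle, within 0.35 rad of world x
- ring: the large turning ring with its lever and pointer; origin on the turning axis, 53 mm above the bench; its x points along the pointer, its -x along the lever, z up. It turns up to 1.25 rad either way from valve's x and starts within 0.12 rad of it. It stays where it is left: dry friction, about 2.5 N across the lever's upright post turns it
- lever_post (a point): centre of the top of the black upright post (16 mm diameter) at the end of the large ring's lever, 116 mm from the turning axis; top 109 mm above the bench; the post stands free for 38 mm above the steel lever arm, whose top is 69 mm above the bench (arm 14 mm wide)
- pointer (a point): tip of the white pointer nib on the large ring's rim, exactly opposite the lever, 79 mm from the turning axis and 59 mm above the bench; it turns with the ring; x points radially outward, z up
- pin_top (a point): centre of the top of the index pin: the one upright steel pin (14 mm diameter, 35 mm tall, top 88 mm above the bench) on the large flange, fixed, 88 mm from the turning axis, in one of six holes 0.45, 0.75 or 1.05 rad either side of valve's x; the other five hold flat black plugs 2 mm high. The pointer sweeps inside it without touching
- plunger (a joint): travel of the plunger, m: 0 up, 0.006 fully down; a spring of 5 N at full travel brings it back up
- plunger_top (a point): centre of the top of the round steel plunger (28 mm diameter) in the middle of the large valve, on the turning axis; top 96 mm above the bench when up, in a fixed round housing of 44 mm diameter whose top is 86 mm above the bench. It is pressed straight down and does not turn the ring
- small_valve: The small valve, bolted to the bench: dark block 95 x 95 x 38 mm with a ring of 64 mm diameter and its own small lever; no index pin. Not part of the job. Origin: on its turning axis at bench height
- small_post (a point): centre of the top of the small valve's lever post (10 mm diameter), 60 mm from its axis, 82 mm above the bench; to be left where it is
- wrench: loose steel spanner lying near the robot; origin at the middle of its length; to be left alone
- sleeve: loose steel sleeve, 36 mm diameter, 36 mm high, standing in front of the valves; origin at the centre of its underside; to be left alone
- coupler: loose round steel coupling, 34 mm diameter, 45 mm high; origin at the centre of its underside; to be left alone
- driver: loose screwdriver lying to the left of the valves; origin at the middle of its length; to be left alone
- port_block: loose dark steel block, 65 x 55 x 48 mm, behind the valves; origin at the centre of its underside; to be left alone
- washer: loose steel washer, 32 mm diameter, 8 mm high, behind and between the valves; origin at the centre of its underside; to be left alone
- oil_bottle: loose grey bottle, 60 mm diameter, 110 mm high; origin at the centre of its underside; to be left alone
Things that resemble listed ones, but are neither listed nor needed, are in the scene too. What is shaped like the valve but turquoise or yellow is not meant.

How it is judged:
On the way, in this order (a step that is already met when the one before it is completed fails the run):
1. the pointer has been brought to the index pin, with the plunger up (y of pin_top in the frame of pointer between -0.006 and 0.006 m and x of pin_top in the frame of pointer above 0 m and angular speed of ring below 0.05 rad/s and value of joint plunger below 0.002 m), for 0.2 s.
2. the plunger is fully down with the pointer still at the pin (y of pin_top in the frame of pointer between -0.006 and 0.006 m and x of pin_top in the frame of pointer above 0 m and value of joint plunger above 0.005 m), for 0.05 s.
At the end, for the whole second after the job is handed in: The pointer points at the index pin: the pin's centre lies within 6 mm (about 4 degrees) of the line along the pointer; the ring is at rest, the plunger is up again (within 1.5 mm), the small valve's lever post is within 8 mm and each loose thing within 20 mm of where it began (y of pin_top in the frame of pointer between -0.006 and 0.006 m and x of pin_top in the frame of pointer above 0 m and angular speed of ring below 0.05 rad/s and value of joint plunger below 0.0015 m and distance of small_post from where it was at the start of the episode below 0.008 m and distance of each of wrench, sleeve, coupler, driver, port_block, washer, oil_bottle from where it was at the start of the episode below 0.02 m); the robot touches nothing.
It fails at once if the lever or ring was gripped or forced (over 20 N between the fingers and the ring) (contact force between the fingers and ring above 20 N).
It fails at once if the small valve's lever was moved (distance of small_post from where it was at the start of the episode above 0.008 m).
It fails at once if a loose thing on the bench was moved or lifted (distance of any of wrench, sleeve, coupler, driver, port_block, washer, oil_bottle from where it was at the start of the episode above 0.02 m).
It also fails if it takes over 48 s, if anything falls off the work surface, if the arm or the gripper's body presses on something with over 40 N, if the wrist force passes 120 N, or if a joint passes its speed limit or range.

## Working session

There is one attempt and no reset: what is moved stays moved. The work goes in short steps, Python scripts to look and compute and a tool call to move; the robot and the scene stay as the last step left them, time stands still between calls to the robot, and variables do not carry over. Pictures are saved under pics/ and viewed, at most 10 in all, crops included, and the job is handed in when it is done.

Besides the shell and the picture viewer there is one more tool, called by a JSON object that holds its "api" and its "payload", one argument or row to a line. play_rows: Moves the arm, as the interface text tells. Its arguments: {"type":"object","properties":{"commands":{"type":"array","items":{"type":"object","properties":{"claw":{"type":"number"},"x":{"type":"number","minimum":-1,"maximum":1},"y":{"type":"number","minimum":-1,"maximum":1},"z":{"type":"number","minimum":-1,"maximum":1},"rx":{"type":"number","minimum":-1,"maximum":1},"ry":{"type":"number","minimum":-1,"maximum":1},"rz":{"type":"number","minimum":-1,"maximum":1}}}},"grip_force":{"type":"number"}},"required":["commands"]}

```bash
mkdir -p pics; cat > h.py <<'E'
import numpy as np,cv2
from station import ctrl,eyes,order
def cam(n):
    return eyes.get_image(n)
def KD(c):
    f=c['frame'].shape[0]/2/np.tan(np.radians(c['fov_y'])/2)
    return np.array([[f,0,c['cx']],[0,f,c['cy']],[0,0,1.]]),np.array([c['k1'],0,0,0,0.])
def proj(c,X):
    K,D=KD(c);R=np.array(c['R'],float);return cv2.projectPoints(np.array(X,float).reshape(-1,1,3),cv2.Rodrigues(R)[0],np.array(c['t'],float),K,D)[0][:,0]
def onz(c,p,z):
    K,D=KD(c);R=np.array(c['R'],float);t=np.array(c['t'],float)
    u=cv2.undistortPoints(np.array(p,float).reshape(-1,1,2),K,D)[0,0]
    d=R.T@np.array([u[0],u[1],1]);o=-R.T@t
    return o+d*(z-o[2])/d[2]
E
python3 - <<'E'
from h import *
print(ctrl.state())
Z=dict(lever_post=.109,pointer=.059,pin_top=.088,plunger_top=.096,valve=.05,small_post=.082,small_valve=.05)
for n in('scene','top'):
    c=cam(n);cv2.imwrite(f'pics/{n}.png',c['frame'][...,::-1]);print(n,c['fov_y'],c['k1'],-np.array(c['R']).T@c['t'])
    for k,z in Z.items():
        for d in eyes.spot_in(n,k)[:3]: print(k,np.round(d['p'],2),np.round(d['point']),np.round(onz(c,d['point'],z),3))
E
```

```text
{'clock': 0.0, 'q': array([ 1.17200552e+00,  2.87177949e-01,  1.57819035e+00, -1.38697801e-05,
        1.27859140e+00, -1.49978141e-01]), 'joint_velocities': array([ 0.0019864 , -0.00150042, -0.00032406,  0.00061159, -0.00069646,
        0.00133999]), 'joint_torque': array([ 9.84156250e-04, -4.05979657e+01, -2.92625803e+01, -4.70515727e-05,
        5.90561220e-03, -4.99210870e-06]), 'ee_pos': array([0.16592163, 0.6536076 , 0.22993176]), 'tcp_rot': array([-3.13925020e+00, -3.40552039e-04,  2.89278360e+00]), 'contact_force': array([-0.20898099, -0.3116536 , -0.15405498]), 'wrist_torque': array([ 0.01658781, -0.01407309,  0.02003727]), 'grasp_force': 0.0, 'gripper_width': 0.08568521227595119}
scene 52.68592829889525 -0.07066804161163506 [1.49761222 0.022596   0.80997702]
lever_post 0.9 [350. 202.] [0.638 0.165 0.109]
lever_post 0.74 [453. 161.] [0.445 0.518 0.109]
lever_post 0.56 [226. 161.] [ 0.418 -0.201  0.109]
pointer 0.88 [225. 161.] [ 0.341 -0.221  0.059]
pointer 0.78 [350. 207.] [0.601 0.172 0.059]
pointer 0.71 [453. 161.] [0.37  0.554 0.059]
pin_top 0.61 [321. 174.] [0.47  0.094
[... 390 characters left out ...]
all_post 0.34 [348. 206.] [0.625 0.162 0.082]
small_valve 0.84 [226. 220.] [ 0.633 -0.183  0.05 ]
top 53.33429615345745 -0.01462827158388408 [0.28810495 0.06845539 1.51963471]
lever_post 0.71 [291. 196.] [0.568 0.175 0.109]
lever_post 0.67 [394. 266.] [ 0.32  -0.189  0.109]
lever_post 0.58 [188. 253.] [0.364 0.53  0.109]
pointer 0.93 [184. 257.] [0.353 0.561 0.059]
pointer 0.74 [401. 266.] [ 0.323 -0.225  0.059]
pointer 0.7 [292. 198.] [0.569 0.173 0.059]
plunger_top 0.42 [396. 260.] [ 0.34  -0.2    0.096]
valve 0.75 [183. 252.] [0.368 0.571 0.05 ]
valve 0.64 [292. 198.] [0.573 0.173 0.05 ]
small_post 0.55 [392. 189.] [ 0.603 -0.196  0.082]
small_valve 0.77 [393. 191.] [ 0.601 -0.208  0.05 ]
```

```bash
python3 - <<'E'
import cv2
for n,(a,b,c,d) in dict(scene=(120,280,180,480),top=(120,300,160,460)).items():
    i=cv2.imread(f'pics/{n}.png')[a:b,c:d];cv2.imwrite(f'pics/{n}_c.png',cv2.resize(i,None,fx=2.6,fy=2.6,interpolation=cv2.INTER_CUBIC))
E
```

```text
(no output)
```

View pics/scene_c.png

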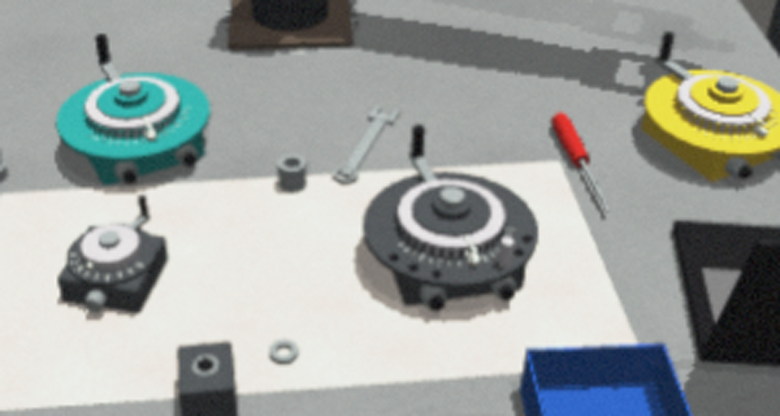

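View pics/top_c.png

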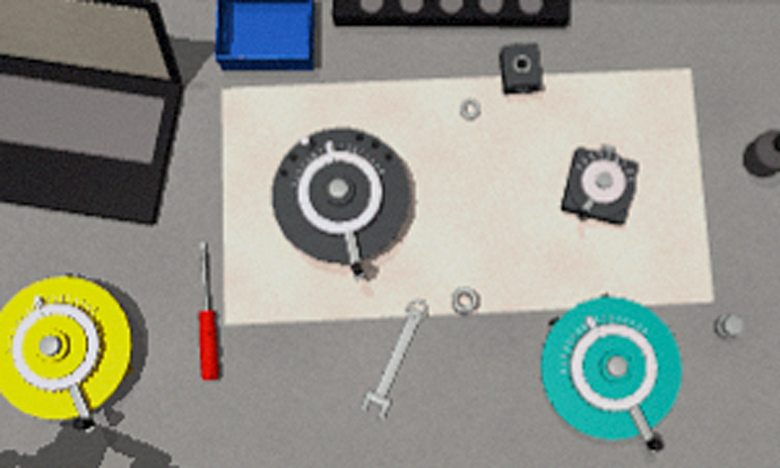

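View pics/top.png

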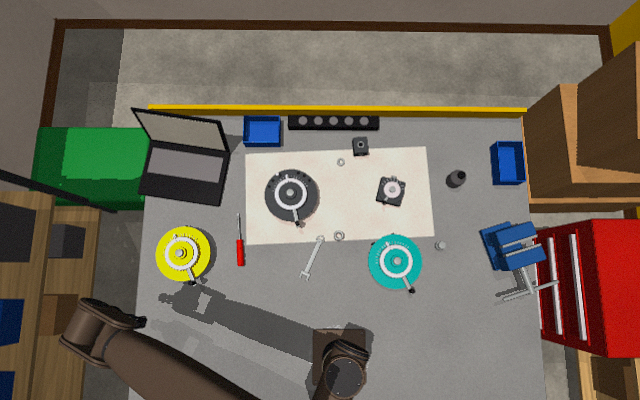

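The large valve is the black one: its plunger is at about (354,194) in scene and (290,192) in top. The pin is at about (375,212) in scene and (278,175) in top, and the post at (341,169) and (297,223). Next I fit the valve model to these.

```bash
cat > fit.py <<'E'
from h import *
from scipy.optimize import least_squares
def pts(p):
    x,y,a,b=p[:4]
    o=lambda r,t,z:[x+r*np.cos(t),y+r*np.sin(t),z]
    return np.array([o(0,0,.096),o(88,b,88)if 0 else o(.088,b,.088),o(.116,a+np.pi,.109),o(.079,a,.059)])
def fit(c,obs):
    def r(p): return np.concatenate([(proj(c[n],pts(p))-obs[n])[~np.isnan(np.array(obs[n])[:,0])].ravel() for n in obs])
    s=least_squares(r,[.59,.175,.1,.5],loss='soft_l1');return s.x,r(s.x)
E
python3 - <<'E'
from fit import *
c={n:cam(n) for n in('scene','top')}
obs=dict(scene=[[353.8,194.2],[375.4,211],[340.8,169.2],[361.9,217.7]],top=[[290,192],[277.7,174.5],[297.3,223],[287,177]])
x,r=fit(c,obs);print(x,np.round(r.reshape(-1,2),1).tolist())
out=[]
for n,(u,v) in dict(scene=(355,200),top=(290,195)).items():
    s=8;w,h=45,36
    i=cv2.resize(c[n]['frame'][v-h:v+h,u-w:u+w,::-1],None,fx=s,fy=s,interpolation=cv2.INTER_CUBIC)
    for q,col in zip(proj(c[n],pts(x)),[(0,0,255),(0,255,0),(255,0,255),(255,100,0)]):
        cv2.drawMarker(i,tuple(int(k) for k in ((q-[u-w,v-h]+.5)*s)),col,0,10,1)
    t=np.linspace(0,6.283,60)
    for rad,z in((.1,.053),(.06,.075)):
        P=proj(c[n],np.c_[x[0]+rad*np.cos(t),x[1]+rad*np.sin(t),0*t+z]);cv2.polylines(i,[((P-[u-w,v-h]+.5)*s).astype(int)],True,(0,255,255),1)
    cv2.imwrite(f'pics/{n}_f.png',i)
E
```

```text
[0.58374083 0.18007694 0.23102802 0.63132452] [[-0.9, -0.9], [-0.9, -0.3], [-0.7, -1.5], [-0.0, 2.7], [-0.2, 0.6], [-1.5, -0.4], [-0.9, -0.1], [-0.9, -2.4]]
```

View pics/scene_f.png

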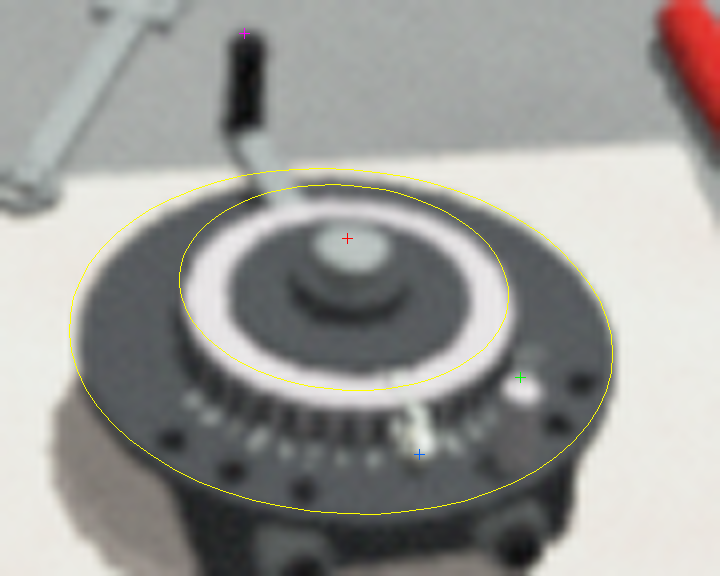

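View pics/top_f.png

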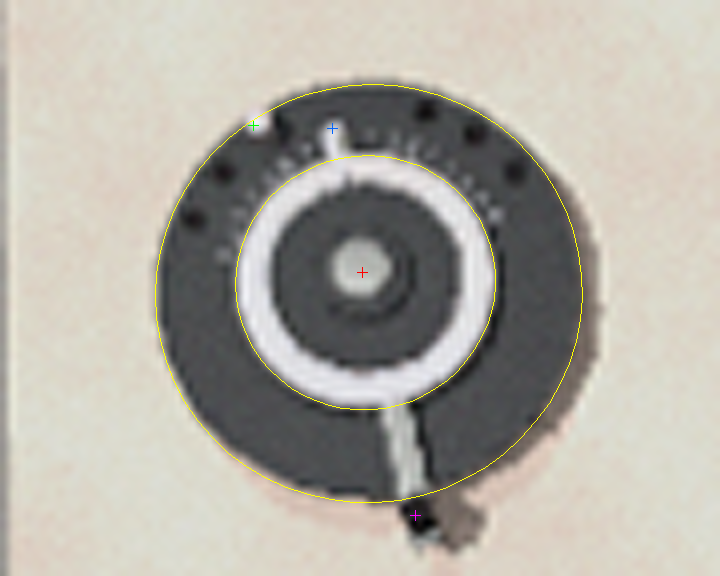

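```bash
cat > fit2.py <<'E'
from h import *
from scipy.optimize import least_squares
A=[-1.05,-.75,-.45,.75,1.05]
def model(p):
    x,y,a,v=p[:4]
    o=lambda r,t,z:[x+r*np.cos(t),y+r*np.sin(t),z]
    return np.array([o(0,0,.096),o(.088,v+.45,.088),o(.116,a+np.pi,.109),o(.079,a,.059)]+[o(.088,v+k,.055) for k in A])
E
python3 - <<'E'
from fit2 import *
c={n:cam(n) for n in('scene','top')}
S=np.array([[352,248],[521,385],[248,36],[418,450],[172,438],[232,470],[304,490],[557,424],[583,383]])/8-.5+[310,164]
T=np.array([[361,268],[260,123],[414,513],[331,122],[516,172],[474,133],[425,112],[224,172],[193,218]])/8-.5+[245,159]
def r(p): return np.concatenate([(proj(c['scene'],model(p))+p[4:6]-S).ravel(),(proj(c['top'],model(p))+p[6:8]-T).ravel(),np.array(p[4:])*1.5])
s=least_squares(r,[.59,.175,.2,.2,0,0,0,0],loss='soft_l1',f_scale=.5)
print(np.round(s.x,4));print(np.round(r(s.x)[:36].reshape(2,-1,2),1).tolist())
print(np.round(model(s.x)[:4],4))
s=least_squares(lambda p:r(np.r_[p,0,0,0,0]),[.59,.175,.2,.2]);print(s.x)
print(ctrl.state()['clock'])
for k in('wrench','sleeve','coupler'):
    for n,cc in c.items():
        for d in eyes.spot_in(n,k)[:2]: print(k,n,round(d['p'],2),np.round(onz(cc,d['point'],.02),3))
E
```

```text
[0.5866 0.1809 0.2273 0.1605 0.0961 0.154  0.1246 0.1534]
[[[-0.1, -0.5], [-0.0, 0.2], [0.2, 0.4], [0.6, 1.5], [-0.1, -0.1], [-0.1, -0.1], [-0.2, -0.2], [-0.0, -0.2], [-0.3, -0.4]], [[0.1, -0.1], [-0.4, -0.6], [-0.1, -0.4], [0.2, 0.2], [-0.1, -0.1], [0.1, 0.2], [-0.1, -0.1], [-0.2, 0.1], [0.1, 0.3]]]
[[0.5866 0.1809 0.096 ]
 [0.6587 0.2314 0.088 ]
 [0.4736 0.1548 0.109 ]
 [0.6636 0.1987 0.059 ]]
[0.58638591 0.18087897 0.22716612 0.16071951]
1.0
wrench scene 0.64 [0.41  0.095 0.02 ]
wrench scene 0.5 [ 0.565 -0.216  0.02 ]
wrench top 0.53 [0.316 0.107 0.02 ]
wrench top 0.42 [ 0.444 -0.002  0.02 ]
sleeve scene 0.65 [ 0.45  -0.001  0.02 ]
sleeve top 0.61 [0.446 0.006 0.02 ]
sleeve top 0.5 [0.584 0.165 0.02 ]
coupler scene 0.7 [ 0.395 -0.378  0.02 ]
```

{"api": "play_rows", "payload": {
  "commands": [
    {"claw": 1,"x": -0.98,"y": -0.93},
    {"claw": 1,"x": -0.98,"y": -0.93},
    {"claw": 1,"x": -0.98,"y": -0.93},
    {"claw": 1,"x": -0.98,"y": -0.93},
    {"claw": 1,"x": -0.98,"y": -0.93},
    {"claw": 1,"x": -0.98,"y": -0.93},
    {"claw": 1,"x": -0.98,"y": -0.93},
    {"claw": 1,"x": -0.98,"y": -0.93}
  ],
  "grip_force": 20
}}

```text
validation failed for argument at $.co...
```

```bash
cat >> h.py <<'E'
from scipy.spatial.transform import Rotation as Ro
def to(p,yaw):
    s=ctrl.state();R=Ro.from_euler('xyz',s['tcp_rot'])
    d=R.inv().apply(np.array(p)-s['ee_pos'])/.2
    rv=(R.inv()*Ro.from_euler('xyz',[np.pi,0,yaw])).as_rotvec()/np.pi
    print(s['clock'],np.round(s['ee_pos'],4),np.round(s['tcp_rot'],3),'F',np.round(s['contact_force'],2),'w',round(s['gripper_width'],4),'xyz',np.round(d,4),'rot',np.round(rv,4))
E
python3 -c "
from h import *
to([.4553,.1959,.23],1.99)"
```

```text
1.3 [0.1662 0.6542 0.2313] [3.142 0.    2.893] F [0.38 0.08 0.21] w 0.0857 xyz [-1.9652 -1.8651  0.0068] rot [0.     0.     0.2874]
```

{"api": "play_rows", "payload": {
  "commands": [
    {"x": -0.98,"y": -0.93,"z": 0.0,"rx": 0.0,"ry": 0.0,"rz": 0.0,"claw": 1.0},
    {"x": -0.98,"y": -0.93,"z": 0.0,"rx": 0.0,"ry": 0.0,"rz": 0.0,"claw": 1.0},
    {"x": -0.98,"y": -0.93,"z": 0.0,"rx": 0.0,"ry": 0.0,"rz": 0.0,"claw": 1.0},
    {"x": -0.98,"y": -0.93,"z": 0.0,"rx": 0.0,"ry": 0.0,"rz": 0.0,"claw": 1.0},
    {"x": -0.98,"y": -0.93,"z": 0.0,"rx": 0.0,"ry": 0.0,"rz": 0.0,"claw": 1.0},
    {"x": -0.98,"y": -0.93,"z": 0.0,"rx": 0.0,"ry": 0.0,"rz": 0.0,"claw": 1.0},
    {"x": -0.98,"y": -0.93,"z": 0.0,"rx": 0.0,"ry": 0.0,"rz": 0.0,"claw": 1.0}
  ],
  "grip_force": 20
}}

```text
clock: 2.0
ee_pos: [0.3118, 0.4238, 0.2316]
tcp_rot: [3.141, 0.001, 2.889]
contact_force: [0.3, -0.3, -0.1]
gripper_width: 0.0
grasp_force: 0.0
```

```bash
python3 -c "
from h import *
to([.4553,.1959,.23],1.99)"
```

```text
2.0 [0.3118 0.4238 0.2316] [3.141e+00 1.000e-03 2.889e+00] F [ 0.26 -0.26 -0.1 ] w 0.0 xyz [-0.9799 -0.9236  0.0085] rot [2.000e-04 2.000e-04 2.861e-01]
```

{"api": "play_rows", "payload": {
  "commands": [
    {"x": -0.98,"y": -0.93,"z": 0.0,"rx": 0.0,"ry": 0.0,"rz": 0.286,"claw": 1.0},
    {"x": -0.98,"y": -0.93,"z": 0.0,"rx": 0.0,"ry": 0.0,"rz": 0.286,"claw": 1.0},
    {"x": -0.98,"y": -0.93,"z": 0.0,"rx": 0.0,"ry": 0.0,"rz": 0.286,"claw": 1.0},
    {"x": -0.98,"y": -0.93,"z": 0.0,"rx": 0.0,"ry": 0.0,"rz": 0.286,"claw": 1.0},
    {"x": -0.98,"y": -0.93,"z": 0.0,"rx": 0.0,"ry": 0.0,"rz": 0.286,"claw": 1.0},
    {"x": -0.98,"y": -0.93,"z": 0.0,"rx": 0.0,"ry": 0.0,"rz": 0.286,"claw": 1.0},
    {"x": -0.98,"y": -0.93,"z": 0.0,"rx": 0.0,"ry": 0.0,"rz": 0.286,"claw": 1.0},
    {"x": -0.98,"y": -0.93,"z": 0.0,"rx": 0.0,"ry": 0.0,"rz": 0.286,"claw": 1.0},
    {"x": -0.98,"y": -0.93,"z": 0.0,"rx": 0.0,"ry": 0.0,"rz": 0.286,"claw": 1.0}
  ]
}}

```text
clock: 2.9
ee_pos: [0.4539, 0.1985, 0.2313]
tcp_rot: [-3.141, -0.001, 1.998]
contact_force: [0.0, -0.3, -0.2]
gripper_width: -0.0
grasp_force: 0.0
```

```bash
python3 -c "
from h import *
to([.4553,.1959,.083],1.99)"
```

```text
2.9 [0.4539 0.1985 0.2313] [-3.141e+00 -1.000e-03  1.998e+00] F [ 0.03 -0.27 -0.22] w -0.0 xyz [-0.0153  0.0012  0.7413] rot [-0.0001 -0.0002  0.0025]
```

{"api": "play_rows", "payload": {
  "commands": [
    {"x": 0.0,"y": 0.0,"z": 0.2,"rx": 0.0,"ry": 0.0,"rz": 0.0025,"claw": 1.0},
    {"x": 0.0,"y": 0.0,"z": 0.4,"rx": 0.0,"ry": 0.0,"rz": 0.0025,"claw": 1.0},
    {"x": 0.0,"y": 0.0,"z": 0.55,"rx": 0.0,"ry": 0.0,"rz": 0.0025,"claw": 1.0},
    {"x": 0.0,"y": 0.0,"z": 0.65,"rx": 0.0,"ry": 0.0,"rz": 0.0025,"claw": 1.0},
    {"x": 0.0,"y": 0.0,"z": 0.74,"rx": 0.0,"ry": 0.0,"rz": 0.0025,"claw": 1.0},
    {"x": 0.0,"y": 0.0,"z": 0.74,"rx": 0.0,"ry": 0.0,"rz": 0.0025,"claw": 1.0},
    {"x": 0.0,"y": 0.0,"z": 0.74,"rx": 0.0,"ry": 0.0,"rz": 0.0025,"claw": 1.0}
  ]
}}

```text
clock: 3.6
ee_pos: [0.4541, 0.1982, 0.0836]
tcp_rot: [-3.141, -0.0, 1.989]
contact_force: [-0.1, 0.6, -0.0]
gripper_width: -0.0
grasp_force: 0.0
```

```bash
python3 -c "
from h import *
from fit2 import model
to([.4736-.019*.407,.1548+.019*.913,.083],1.99)
o=[]
for n,(u,v) in dict(scene=(345,180),top=(295,205)).items():
    c=cam(n);i=cv2.resize(c['frame'][v-40:v+40,u-45:u+45,::-1],None,fx=4,fy=4,interpolation=2);o.append(i)
cv2.imwrite('pics/pre.png',np.hstack(o))
"
```

```text
3.6 [0.4541 0.1982 0.0836] [-3.141 -0.     1.989] F [-0.14  0.6  -0.04] w -0.0 xyz [-0.1429  0.0009  0.0028] rot [-0.0001 -0.0001 -0.0003]
```

View pics/pre.png

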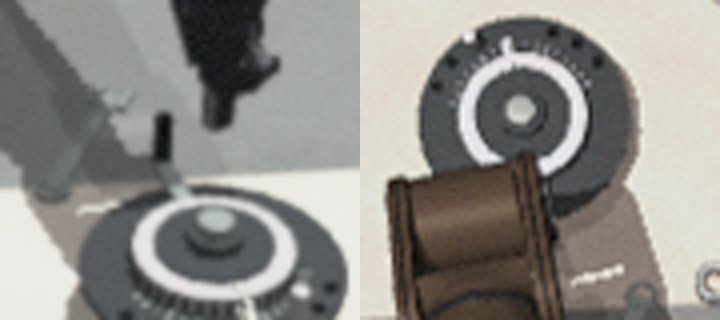

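The fingertips are right of the post in scene (fingers at crop (215,115), post at (163,130)), and the line is clear. I'll push along -x, stop short, then measure.

{"api": "play_rows", "payload": {
  "commands": [
    {"x": -0.06,"y": 0.0,"z": 0.0,"rx": 0.0,"ry": 0.0,"rz": 0.0,"claw": 1.0},
    {"x": -0.1,"y": 0.0,"z": 0.0,"rx": 0.0,"ry": 0.0,"rz": 0.0,"claw": 1.0},
    {"x": -0.115,"y": 0.0,"z": 0.0,"rx": 0.0,"ry": 0.0,"rz": 0.0,"claw": 1.0},
    {"x": -0.13,"y": 0.0,"z": 0.0,"rx": 0.0,"ry": 0.0,"rz": 0.0,"claw": 1.0},
    {"x": -0.14,"y": 0.0,"z": 0.0,"rx": 0.0,"ry": 0.0,"rz": 0.0,"claw": 1.0},
    {"x": -0.15,"y": 0.0,"z": 0.0,"rx": 0.0,"ry": 0.0,"rz": 0.0,"claw": 1.0},
    {"x": -0.16,"y": 0.0,"z": 0.0,"rx": 0.0,"ry": 0.0,"rz": 0.0,"claw": 1.0},
    {"x": -0.17,"y": 0.0,"z": 0.0,"rx": 0.0,"ry": 0.0,"rz": 0.0,"claw": 1.0},
    {"x": -0.18,"y": 0.0,"z": 0.0,"rx": 0.0,"ry": 0.0,"rz": 0.0,"claw": 1.0},
    {"x": -0.19,"y": 0.0,"z": 0.0,"rx": 0.0,"ry": 0.0,"rz": 0.0,"claw": 1.0},
    {"x": -0.2,"y": 0.0,"z": 0.0,"rx": 0.0,"ry": 0.0,"rz": 0.0,"claw": 1.0},
    {"x": -0.21,"y": 0.0,"z": 0.0,"rx": 0.0,"ry": 0.0,"rz": 0.0,"claw": 1.0}
  ]
}}

```text
clock: 4.9
ee_pos: [0.4711, 0.1585, 0.083]
tcp_rot: [-3.141, -0.0, 1.986]
contact_force: [-3.1, 1.2, -0.1]
gripper_width: -0.0001
grasp_force: 1.3
```

{"api": "play_rows", "payload": {
  "commands": [
    {"x": -0.01,"y": 0.0,"z": 0.0,"rx": 0.0,"ry": 0.0,"rz": 0.0,"claw": 1.0},
    {"x": -0.02,"y": 0.0,"z": 0.0,"rx": 0.0,"ry": 0.0,"rz": 0.0,"claw": 1.0},
    {"x": -0.03,"y": 0.0,"z": 0.0,"rx": 0.0,"ry": 0.0,"rz": 0.0,"claw": 1.0},
    {"x": -0.04,"y": 0.0,"z": 0.0,"rx": 0.0,"ry": 0.0,"rz": 0.0,"claw": 1.0},
    {"x": -0.05,"y": 0.0,"z": 0.0,"rx": 0.0,"ry": 0.0,"rz": 0.0,"claw": 1.0},
    {"x": -0.06,"y": 0.0,"z": 0.0,"rx": 0.0,"ry": 0.0,"rz": 0.0,"claw": 1.0},
    {"x": -0.07,"y": 0.0,"z": 0.0,"rx": 0.0,"ry": 0.0,"rz": 0.0,"claw": 1.0},
    {"x": -0.08,"y": 0.0,"z": 0.0,"rx": 0.0,"ry": 0.0,"rz": 0.0,"claw": 1.0},
    {"x": -0.09,"y": 0.0,"z": 0.0,"rx": 0.0,"ry": 0.0,"rz": 0.0,"claw": 1.0},
    {"x": -0.1,"y": 0.0,"z": 0.0,"rx": 0.0,"ry": 0.0,"rz": 0.0,"claw": 1.0},
    {"x": -0.11,"y": 0.0,"z": 0.0,"rx": 0.0,"ry": 0.0,"rz": 0.0,"claw": 1.0},
    {"x": -0.11,"y": 0.0,"z": 0.0,"rx": 0.0,"ry": 0.0,"rz": 0.0,"claw": 1.0}
  ]
}}

```text
clock: 6.1
ee_pos: [0.4808, 0.1383, 0.0834]
tcp_rot: [3.141, 0.001, 1.986]
contact_force: [-2.1, 0.1, -0.8]
gripper_width: 0.0
grasp_force: 0.6
```

```bash
cat > look.py <<'E'
import sys
from h import *
to([.4916-.019*.407,.1144+.019*.913,.083],1.99)
o=[]
X=np.array([.5866,.1809]);b=.6105
for n,(u,v),sh in (('scene',(358,212),(.1,.15)),('top',(290,183),(.12,.15))):
    c=cam(n);s=8;w,h=46,28
    i=cv2.resize(c['frame'][v-h:v+h,u-w:u+w,::-1],None,fx=s,fy=s,interpolation=2)
    for a,col in((b,(0,255,0)),(b-.07,(0,0,255)),(b+.07,(0,0,255))):
        P=proj(c,[[*(X+r*np.array([np.cos(a),np.sin(a)])),.059] for r in(.079,.1)])+sh
        P=((P-[u-w,v-h]+.5)*s).astype(int);cv2.line(i,tuple(map(int,P[0])),tuple(map(int,P[1])),col,1)
    o.append(i[:288])
cv2.imwrite(sys.argv[1],np.vstack([x[:288] for x in o]))
E
sed -i 's/w,h=46,28/w,h=45,32/; s/o.append(i\[:288\])/o.append(i)/; s/x\[:288\] for/x[:290] for/' look.py
python3 look.py pics/p1.png
```

```text
6.1 [0.4808 0.1383 0.0834] [3.141e+00 1.000e-03 1.986e+00] F [-2.12  0.06 -0.8 ] w 0.0 xyz [-0.036   0.0007  0.0022] rot [ 0.0003  0.0002 -0.0012]
```

View pics/p1.png

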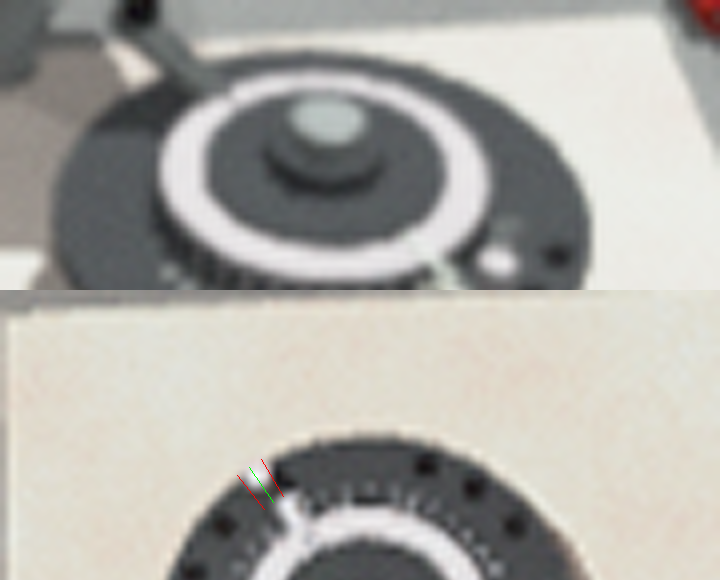

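```bash
cat > polar.py <<'E'
from h import *
X=np.array([.5866,.1809]);th=np.arange(-.4,1.2,.01)
def ang(n,c,img):
    g=cv2.cvtColor(np.ascontiguousarray(img),cv2.COLOR_BGR2GRAY).astype(np.float32)
    sh={'scene':(.1,.15),'top':(.12,.15)}[n];r=np.arange(.070,.0785,.001)
    P=np.array([[[X[0]+k*np.cos(t),X[1]+k*np.sin(t),.059] for k in r] for t in th])
    uv=(proj(c,P.reshape(-1,3))+sh).astype(np.float32).reshape(len(th),len(r),2)
    m=cv2.GaussianBlur(cv2.remap(g,uv[...,0],uv[...,1],1).mean(1).reshape(-1,1),(1,9),2)[:,0]
    i=m.argmax();w=np.clip(m-np.median(m)-.4*(m[i]-np.median(m)),0,None)*(abs(th-th[i])<.12)
    return round(float((w*th).sum()/w.sum()),3),round(float(th[i]),3),int(m[i]),int(np.median(m))
def now():
    for n in('scene','top'):
        c=cam(n);print(n,'start',ang(n,c,cv2.imread(f'pics/{n}.png')),'now',ang(n,c,c['frame'][...,::-1]))
E
python3 -c "
from polar import *
now()"
```

```text
scene start (0.968, 0.97, 203, 109) now (0.968, 0.97, 203, 110)
top start (0.245, 0.25, 193, 82) now (0.546, 0.55, 205, 85)
```

{"api": "play_rows", "payload": {
  "commands": [
    {"x": -0.01,"y": 0.0,"z": 0.0,"rx": 0.0,"ry": 0.0,"rz": 0.0,"claw": 1.0},
    {"x": -0.02,"y": 0.0,"z": 0.0,"rx": 0.0,"ry": 0.0,"rz": 0.0,"claw": 1.0},
    {"x": -0.03,"y": 0.0,"z": 0.0,"rx": 0.0,"ry": 0.0,"rz": 0.0,"claw": 1.0},
    {"x": -0.036,"y": 0.0,"z": 0.0,"rx": 0.0,"ry": 0.0,"rz": 0.0,"claw": 1.0},
    {"x": -0.036,"y": 0.0,"z": 0.0,"rx": 0.0,"ry": 0.0,"rz": 0.0,"claw": 1.0}
  ]
}}

```text
clock: 6.8
ee_pos: [0.4837, 0.1318, 0.0836]
tcp_rot: [3.141, 0.001, 1.986]
contact_force: [0.5, 2.7, -0.0]
gripper_width: -0.0001
grasp_force: 0.7
```

```bash
sed -i 's/(-.4,1.2,/(-.3,.8,/' polar.py; sed -i "s/(358,212)/(358,228)/" look.py; python3 -c "
from polar import *
now()"; python3 look.py pics/p2.png
```

```text
scene start (0.272, 0.27, 182, 105) now (0.639, 0.64, 192, 108)
top start (0.245, 0.25, 193, 83) now (0.608, 0.61, 212, 87)
6.9 [0.4833 0.1317 0.0834] [-3.141e+00  1.000e-03  1.987e+00] F [ 0.55  0.03 -0.23] w -0.0002 xyz [-0.0008  0.0028  0.0021] rot [-0.0001  0.0002 -0.0011]
```

View pics/p2.png

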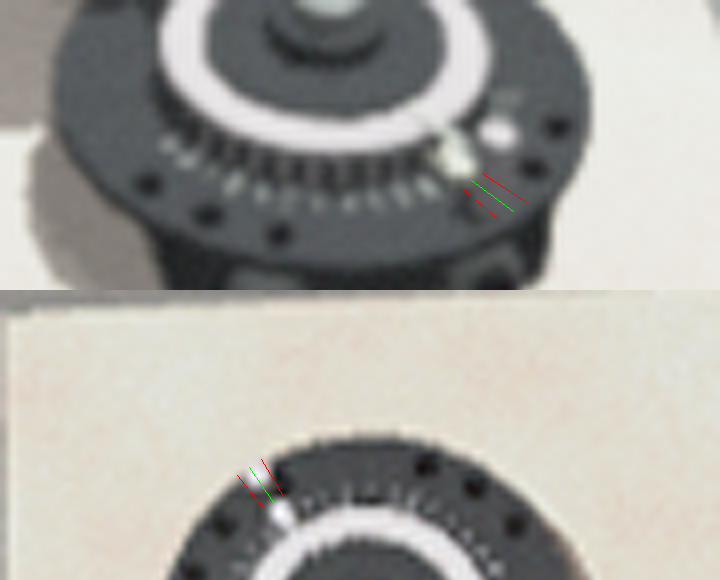

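The pointer blob now lies on the green pin line in both views. The measured angle is 0.59–0.64 rad against a target of 0.61 ± 0.068. I'll back off and lift.

{"api": "play_rows", "payload": {
  "commands": [
    {"x": 0.02,"y": 0.0,"z": 0.0,"rx": 0.0,"ry": 0.0,"rz": 0.0,"claw": 1.0},
    {"x": 0.06,"y": 0.0,"z": 0.0,"rx": 0.0,"ry": 0.0,"rz": 0.0,"claw": 1.0},
    {"x": 0.12,"y": 0.0,"z": 0.0,"rx": 0.0,"ry": 0.0,"rz": 0.0,"claw": 1.0},
    {"x": 0.15,"y": 0.0,"z": 0.0,"rx": 0.0,"ry": 0.0,"rz": 0.0,"claw": 1.0},
    {"x": 0.15,"y": 0.0,"z": -0.15,"rx": 0.0,"ry": 0.0,"rz": 0.0,"claw": 1.0},
    {"x": 0.15,"y": 0.0,"z": -0.35,"rx": 0.0,"ry": 0.0,"rz": 0.0,"claw": 1.0},
    {"x": 0.15,"y": 0.0,"z": -0.35,"rx": 0.0,"ry": 0.0,"rz": 0.0,"claw": 1.0},
    {"x": 0.15,"y": 0.0,"z": -0.35,"rx": 0.0,"ry": 0.0,"rz": 0.0,"claw": 1.0}
  ]
}}

```text
clock: 7.8
ee_pos: [0.4717, 0.1601, 0.1546]
tcp_rot: [3.139, 0.001, 1.987]
contact_force: [-0.2, 0.1, 0.5]
gripper_width: 0.0001
grasp_force: 0.0
```

```bash
python3 -c "
from polar import *
now()
to([.5866,.1809,.125],1.99)"
```

```text
scene start (0.272, 0.27, 182, 105) now (0.639, 0.64, 193, 108)
top start (0.245, 0.25, 193, 83) now (0.608, 0.61, 211, 87)
7.9 [0.4702 0.1596 0.1523] [-3.14  -0.     1.987] F [-0.5  -0.78 -0.33] w 0.0 xyz [-0.1381  0.5756  0.1351] rot [-0.0006 -0.0002 -0.001 ]
```

{"api": "play_rows", "payload": {
  "commands": [
    {"x": -0.138,"y": 0.575,"z": 0.0,"rx": 0.0,"ry": 0.0,"rz": 0.0,"claw": 1.0},
    {"x": -0.138,"y": 0.575,"z": 0.0,"rx": 0.0,"ry": 0.0,"rz": 0.0,"claw": 1.0},
    {"x": -0.138,"y": 0.575,"z": 0.0,"rx": 0.0,"ry": 0.0,"rz": 0.0,"claw": 1.0},
    {"x": -0.138,"y": 0.575,"z": 0.135,"rx": 0.0,"ry": 0.0,"rz": 0.0,"claw": 1.0},
    {"x": -0.138,"y": 0.575,"z": 0.21,"rx": 0.0,"ry": 0.0,"rz": 0.0,"claw": 1.0},
    {"x": -0.138,"y": 0.575,"z": 0.24,"rx": 0.0,"ry": 0.0,"rz": 0.0,"claw": 1.0},
    {"x": -0.138,"y": 0.575,"z": 0.24,"rx": 0.0,"ry": 0.0,"rz": 0.0,"claw": 1.0}
  ]
}}

```text
clock: 8.6
ee_pos: [0.5855, 0.1804, 0.103]
tcp_rot: [-3.137, -0.001, 1.986]
contact_force: [0.6, 0.6, 0.8]
gripper_width: -0.0002
grasp_force: 0.0
```

```bash
python3 -c "
from h import *
to([.5866,.1809,.090],1.99)"
```

```text
8.6 [0.5855 0.1804 0.103 ] [-3.137e+00 -1.000e-03  1.986e+00] F [0.65 0.65 0.76] w -0.0002 xyz [-0.0001  0.0061  0.0647] rot [-0.0015 -0.0004 -0.0011]
```

{"api": "play_rows", "payload": {
  "commands": [
    {"x": 0.0,"y": 0.005,"z": 0.02,"rx": 0.0,"ry": 0.0,"rz": 0.0,"claw": 1.0},
    {"x": 0.0,"y": 0.005,"z": 0.035,"rx": 0.0,"ry": 0.0,"rz": 0.0,"claw": 1.0},
    {"x": 0.0,"y": 0.005,"z": 0.045,"rx": 0.0,"ry": 0.0,"rz": 0.0,"claw": 1.0},
    {"x": 0.0,"y": 0.005,"z": 0.055,"rx": 0.0,"ry": 0.0,"rz": 0.0,"claw": 1.0},
    {"x": 0.0,"y": 0.005,"z": 0.06,"rx": 0.0,"ry": 0.0,"rz": 0.0,"claw": 1.0},
    {"x": 0.0,"y": 0.005,"z": 0.06,"rx": 0.0,"ry": 0.0,"rz": 0.0,"claw": 1.0}
  ]
}}

```text
clock: 9.2
ee_pos: [0.5887, 0.1811, 0.0939]
tcp_rot: [3.141, 0.0, 1.986]
contact_force: [0.4, -0.0, 2.5]
gripper_width: 0.0001
grasp_force: 1.3
```

{"api": "play_rows", "payload": {
  "commands": [
    {"x": 0.0,"y": 0.0,"z": 0.005,"rx": 0.0,"ry": 0.0,"rz": 0.0,"claw": 1.0},
    {"x": 0.0,"y": 0.0,"z": 0.01,"rx": 0.0,"ry": 0.0,"rz": 0.0,"claw": 1.0},
    {"x": 0.0,"y": 0.0,"z": 0.01,"rx": 0.0,"ry": 0.0,"rz": 0.0,"claw": 1.0}
  ]
}}

```text
clock: 9.5
ee_pos: [0.5887, 0.1811, 0.0917]
tcp_rot: [3.141, 0.0, 1.986]
contact_force: [-1.2, 0.3, 4.3]
gripper_width: -0.0001
grasp_force: 1.9
```

```bash
python3 -c "
from h import *
to([.5866,.1809,.090],1.99)"
```

```text
9.5 [0.5887 0.1811 0.0917] [3.141 0.    1.986] F [-1.16  0.34  4.28] w -0.0001 xyz [ 0.0034 -0.0102  0.0084] rot [ 0.0003  0.0001 -0.0011]
```

{"api": "play_rows", "payload": {
  "commands": [
    {"x": 0.0,"y": 0.0,"z": 0.005,"rx": 0.0,"ry": 0.0,"rz": 0.0,"claw": 1.0},
    {"x": 0.0,"y": 0.0,"z": 0.01,"rx": 0.0,"ry": 0.0,"rz": 0.0,"claw": 1.0},
    {"x": 0.0,"y": 0.0,"z": 0.013,"rx": 0.0,"ry": 0.0,"rz": 0.0,"claw": 1.0},
    {"x": 0.0,"y": 0.0,"z": 0.013,"rx": 0.0,"ry": 0.0,"rz": 0.0,"claw": 1.0}
  ]
}}

```text
clock: 9.9
ee_pos: [0.5888, 0.1811, 0.09]
tcp_rot: [3.141, 0.0, 1.987]
contact_force: [-2.1, -1.1, 8.9]
gripper_width: -0.0
grasp_force: 4.3
```

{"api": "play_rows", "payload": {
  "commands": [
    {"x": 0.0,"y": 0.0,"z": 0.004,"rx": 0.0,"ry": 0.0,"rz": 0.0,"claw": 1.0},
    {"x": 0.0,"y": 0.0,"z": 0.006,"rx": 0.0,"ry": 0.0,"rz": 0.0,"claw": 1.0},
    {"x": 0.0,"y": 0.0,"z": 0.006,"rx": 0.0,"ry": 0.0,"rz": 0.0,"claw": 1.0}
  ]
}}

```text
clock: 10.2
ee_pos: [0.5888, 0.1811, 0.0899]
tcp_rot: [3.142, 0.0, 1.987]
contact_force: [-4.5, -0.2, 11.9]
gripper_width: 0.0003
grasp_force: 6.4
```

The force rises while z holds at 0.090, so the plunger is on its stop. Now straight up.

{"api": "play_rows", "payload": {
  "commands": [
    {"x": 0.0,"y": 0.0,"z": -0.02,"rx": 0.0,"ry": 0.0,"rz": 0.0,"claw": 1.0},
    {"x": 0.0,"y": 0.0,"z": -0.06,"rx": 0.0,"ry": 0.0,"rz": 0.0,"claw": 1.0},
    {"x": 0.0,"y": 0.0,"z": -0.2,"rx": 0.0,"ry": 0.0,"rz": 0.0,"claw": 1.0},
    {"x": 0.0,"y": 0.0,"z": -0.4,"rx": 0.0,"ry": 0.0,"rz": 0.0,"claw": 1.0},
    {"x": 0.0,"y": 0.0,"z": -0.6,"rx": 0.0,"ry": 0.0,"rz": 0.0,"claw": 1.0},
    {"x": 0.0,"y": 0.0,"z": -0.7,"rx": 0.0,"ry": 0.0,"rz": 0.0,"claw": 1.0},
    {"x": 0.0,"y": 0.0,"z": -0.7,"rx": 0.0,"ry": 0.0,"rz": 0.0,"claw": 1.0},
    {"x": 0.0,"y": 0.0,"z": -0.7,"rx": 0.0,"ry": 0.0,"rz": 0.0,"claw": 1.0}
  ]
}}

```text
clock: 11.0
ee_pos: [0.5878, 0.1809, 0.2262]
tcp_rot: [-3.14, -0.0, 1.986]
contact_force: [0.3, -0.9, -0.5]
gripper_width: -0.0003
grasp_force: 0.0
```

```bash
python3 -c "
from polar import *
now()
to([.5866,.1809,.23],1.99)"; python3 look.py pics/p3.png
```

```text
scene start (0.272, 0.27, 182, 105) now (0.639, 0.64, 193, 109)
top start (0.245, 0.25, 193, 83) now (-0.277, -0.3, 81, 39)
11.1 [0.587  0.1808 0.2244] [-3.137e+00 -1.000e-03  1.986e+00] F [ 0.06 -0.66  0.13] w 0.0001 xyz [ 0.0013 -0.0016 -0.0281] rot [-0.0016 -0.0004 -0.0011]
11.1 [0.587  0.1808 0.2244] [-3.137e+00 -1.000e-03  1.986e+00] F [ 0.06 -0.66  0.13] w 0.0001 xyz [-0.0172 -0.5671  0.7097] rot [-0.0016 -0.0004 -0.0011]
```

View pics/p3.png

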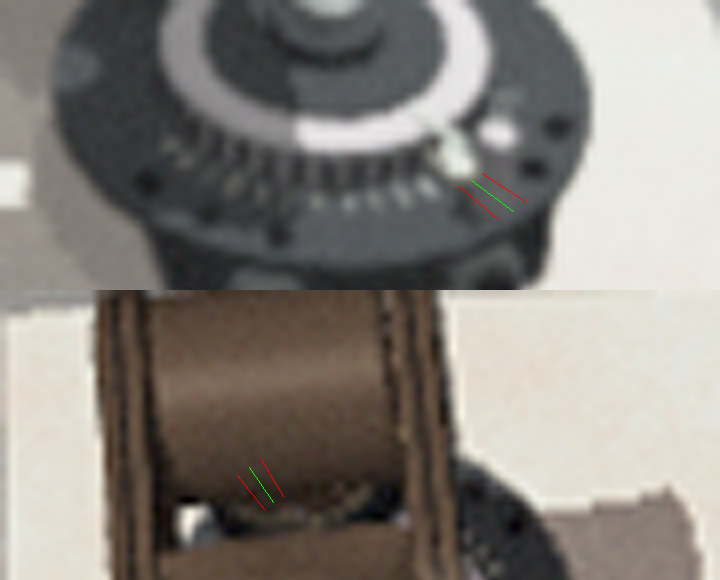

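The scene view shows the pointer unchanged at about (458,155), the plunger back up and the arm clear (the arm blocks the top view). I'm handing in.

```bash
python3 -c "
from h import *
print(order.sign_off())"
```

```text
the job is handed in; nothing more can be done
None
```

I pushed the ring round until its pointer was at the index pin (about 0.61 rad, the pin's measured angle), pressed the plunger to its stop, let it come back up, backed the arm clear and handed the job in at about 11 s; the judge gave no pass/fail result.

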